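# Load the thin-walled cartridge into the reader

### The job

Load the fresh cartridge (the one standing with its open wells up; those lying wells down are spent) into the pocket of the reader's drawn-out tray, wells up and pull tab towards the front of the tray, so that it sits flat on the pocket floor, and let go of it. Its thin walls crush in a firm grip, so hold it with only a few newtons (never more than 12), keep it upright, and set it down without dropping or pressing it. Then ease the tray fully home into the reader without slamming it, and leave everything else on the bench where it is.

Things in the scene. Friction and masses are not known exactly. Their poses are not given: they have to be found in the camera images.
- cartridge: the fresh cartridge: frosted off-white strip, about 60 g, six open wells in a row facing up. Body 86 long (x) x 34 wide (y), 40 mm high, on a skirt 92 x 40 x 6 mm; a flat pull tab 18 wide, 4 thick, sticks out 16 mm at the -x end. Grip it across the 34 mm, 10 to 40 mm above its underside. Thin walls: crushed by more than 12 N from a finger. Origin: centre of its underside, z up
- cartridge_tab (a point): outer end of the fresh cartridge's pull tab, 62 mm from the cartridge's origin along -x
- spent_a: a spent cartridge, same moulding, lying upside down: wells down, plain closed underside up, skirt and tab at the top, 40 mm high. Origin: centre of the face it lies on. Not to be moved
- spent_b: another spent cartridge, lying upside down like spent_a. Not to be moved
- bottle: white plastic bottle, 44 mm across, 90 mm tall, standing on the bench; origin: centre of its underside. Not to be moved
- jar: amber glass jar, 56 mm across, 60 mm tall, standing on the bench; origin: centre of its underside. Not to be moved
- reader: the reader: low cream bench instrument fixed to the bench, 220 deep (x) x 260 wide (y) x 96 mm high, with a bay 144 mm wide and 84 mm high open at its front (-x side) under a smoked window. Origin: on the bench 40 mm in front of the middle of its front face, just below the tray's front panel when home; x points from its front to its back
- tray (a joint): how far the tray is drawn out of the reader, m: 0 = fully home, up to 0.18; it slides along the reader's -x, takes about 3 N to move and stays where it is left
- pocket (a point): centre of the floor of the tray's pocket, 14 mm above the bench; moves with the tray; x points from the tray's front towards the reader, z up. Pocket 98 long (x) x 46 mm wide (y) between walls 7 mm high, with a 26 mm wide gap in the middle of the front (-x) wall for the pull tab. The tray is 120 mm wide
- tray_front (a point): middle of the outer face of the tray's upright front panel, 30 mm above the bench; axes as pocket, which lies 100 mm behind it. Panel 124 mm wide, 10 mm thick, its lower edge 4 and upper edge 50 mm above the bench; with the tray home it stands 40 mm in front of the reader's face
There are look-alikes about, which are no part of the job. What is shaped like the cartridge but blue or red is not meant.

How it is judged:
By the outcome, as a careful person would: the job done as asked, in the order asked, and still so for the second after the job is handed in, with the robot touching nothing.
It also fails if it takes over 48 s, if anything falls off the work surface, if the arm or the gripper's body presses on something with over 40 N, if the wrist force passes 120 N, or if a joint passes its speed limit or range.

### The arm

A 7-joint arm with a two-finger parallel gripper is mounted at the origin on the work surface. World frame = base frame: x ahead of the robot, y to its left, z up, the work surface at z = 0. Lengths are in m, angles in rad, forces in N, time in s.
With the tool pointing down it reaches from about 0.4 to 0.9 m from the base axis. Payload 5.6 kg.
Tool frame: the origin (TCP) lies midway between the tips of the shut fingers; the grasp point (between the pads) lies 19 mm behind it (manip.grip_point_offset is the distance from the TCP to the grasp point, in m); z points along the fingers, y is the line along which they close (so a half turn about z gives the same grasp; the last joint's range is limited). The gripper opens to 92 mm and grips with 3 to 60 N. Pads are 20 mm wide; open, the fingers measure 128 mm over their backs; the gripper's body (75 mm by 189 mm) begins 69 mm behind the grasp point.
Start: joints at [1.251, 0.468, -0.012, 1.603, 0.006, 1.071, -0.056], TCP at [0.178, -0.625, 0.215] pointing down, gripper open.
Joint ranges: [-2.53, 2.53], [-0.31, 2.02], [-1.57, 1.55], [0.28, 2.44], [-1.29, 4.43], [0.15, 1.84], [-2.92, 2.92]. Speed limits (rad/s): [2.57, 2.57, 3.14, 3.14, 3.14, 3.14, 3.14].

### API

Orientations are given as [roll, pitch, yaw] about the fixed x, y, z axes, in that order (R = Rz(yaw) Ry(pitch) Rx(roll)).
In Python, from rig import manip, cams, workorder gives the robot as it stands.
- The arm moves only by the tool jog_arm, never from a script. Its argument "moves" is a list that holds one entry, the list of rows, each a list of 7 numbers: the shift along the world's x, y, z scaled (see below), then the turn, a rotation vector about the world's x, y, z scaled (see below), then the opening, from 0 (shut) to 1 (fully open). In form: [[[dx, dy, dz, rx, ry, rz, gripper], ...]]. A call has 1 to 8 rows; each row shifts and turns the commanded pose from where the row before left it; what a row does not reach is not made up. The controller multiplies each number of a shift by 6 cm and each number of a turn by 2 rad. A row lasts 1/8 s, in which the tool goes at most 62.5 mm and 10.7 degrees, less where a joint would pass 70% of its speed; a pose out of reach is approached as far as the arm can. A call with a number of a shift or a turn outside -1 to 1 is refused whole. A call with a gripper value outside its range is refused whole. The fingers move at their own pace and stop on an object; "grip_force" is the grip in N (left out, the last holds). Time passes only in rows, so rows that do not move let the fingers close. It gives the time, the measured TCP pose, the force, the opening and the grip force at its end, in the units of the state.
- manip.observe(): the state, without advancing time (a new reading comes with each control period).
- cams.grab_frame(name): name is "scene" or "side" or "wrist"; returns a dict with "pixels" (400x640x3 uint8, red, green, blue), "K" (3x3 intrinsics, pixels), "D" ([k1, k2, p1, p2, k3] as OpenCV has them; the pictures are not rectified), "world_to_cam" (4x4, takes a point from world to camera coordinates). Camera axes: x right, y down, z forward; pixel columns grow to the right and rows downward; lengths in m; the calibration is good to about 2 mm. A picture is of the moment at which its call begins. There is no depth.
- workorder.job_done(): hands the job in; it is judged then, once.
The state is a dict: "clock": time; "qpos": joint angles; "dq": joint speeds; "joint_torque": joint torques, N m; "position": TCP position; "eef_rot": TCP orientation; "ft_force": force on the tool from outside, world axes, zero at the start; "wrist_torque": the same for the moment, N m; "gripper_width": opening from 0.0 (shut) to 1.0 (fully open); "finger_force": force on a finger pad.
Only numpy, scipy, OpenCV 4.12 (cv2) and the standard library are available. Lean on these libraries where they do the work, as an engineer would, in place of code of your own. Each camera call takes 0.05 s, during which the arm holds its last target. There are 200 camera calls.

## Working session

There is one attempt and no reset: what is moved stays moved. The work goes in short steps, Python scripts to look and compute and a tool call to move; the robot and the scene stay as the last step left them, time stands still between calls to the robot, and variables do not carry over. Pictures are saved under pics/ and viewed, at most 12 in all, crops included, and the job is handed in when it is done.

Besides the shell and the picture viewer there is one more tool, called after "Request:" in YAML: its name, and indented under it one key for each argument. jog_arm: Moves the arm, as the interface text tells. Shifts and turns lie within -1 to 1; 1 stands for 6 cm of shift or 2 rad of turn. Its arguments: {"type":"object","properties":{"moves":{"type":"array"},"grip_force":{"type":"number"}},"required":["moves"]}

```bash
mkdir -p pics
cat > h.py <<'E'
import numpy as np, cv2, pickle
from rig import manip, cams, workorder
def grab(n,tag):
    f=cams.grab_frame(n); cv2.imwrite(f'pics/{tag}.png',np.ascontiguousarray(f['pixels'][:,:,::-1])); pickle.dump({k:np.array(f[k]) for k in('pixels','K','D','world_to_cam')},open(f'{tag}.pkl','wb')); return f
def load(tag): return pickle.load(open(f'{tag}.pkl','rb'))
def ray(f,uv):
    p=cv2.undistortPoints(np.array(uv,float).reshape(-1,1,2),f['K'],f['D']).reshape(-1,2)
    T=f['world_to_cam']; R,t=T[:3,:3],T[:3,3]
    return -R.T@t, np.c_[p,np.ones(len(p))]@R
def onz(f,uv,z):
    c,d=ray(f,uv); return c+d*((z-c[2])/d[:,2])[:,None]
def tri(f1,u1,f2,u2):
    c1,d1=ray(f1,u1); c2,d2=ray(f2,u2); out=[]
    for a,b in zip(d1,d2):
        s=np.linalg.lstsq(np.c_[a,-b],c2-c1,rcond=None)[0]; p=c1+s[0]*a;q=c2+s[1]*b
        out.append(np.r_[(p+q)/2,np.linalg.norm(p-q)])
    return np.array(out)
def proj(f,P):
    T=f['world_to_cam']; return cv2.projectPoints(np.array(P,float).reshape(-1,3),cv2.Rodrigues(T[:3,:3])[0],T[:3,3],f['K'],f['D'])[0].reshape(-1,2)
E
python3 - <<'E'
from h import *
np.set_printoptions(precision=3,suppress=True)
for n in('scene','side','wrist'):
    f=grab(n,n+'0'); T=f['world_to_cam']; print(n,-T[:3,:3].T@T[:3,3],T[2,:3])
print(manip.observe())
E
```

```text
scene [1.269 0.376 1.263] [-0.512 -0.299 -0.805]
side [-0.271  1.082  1.095] [ 0.445 -0.664 -0.601]
wrist [ 0.259 -0.603  0.384] [-0.287 -0.08  -0.955]
{'clock': 0.15, 'qpos': array([ 1.251,  0.468, -0.012,  1.603,  0.006,  1.071, -0.056]), 'dq': array([-0.001, -0.003,  0.   , -0.002, -0.001,  0.001, -0.001]), 'joint_torque': array([  0.001, -52.095,  -0.012, -24.398,  -0.057,   0.015,   0.   ]), 'position': array([ 0.177, -0.625,  0.214]), 'eef_rot': array([-3.14 ,  0.   ,  0.277]), 'ft_force': array([ 0.062, -0.79 ,  0.363]), 'wrist_torque': array([ 0.004, -0.003, -0.035]), 'finger_force': 0.0, 'gripper_width': 0.9964181930188006}
```

View pics/scene0.png

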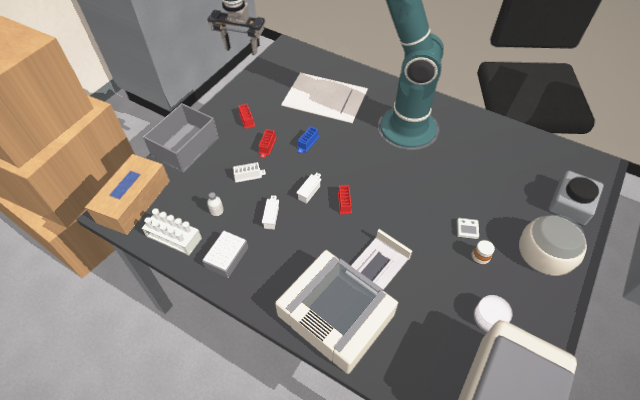

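View pics/side0.png

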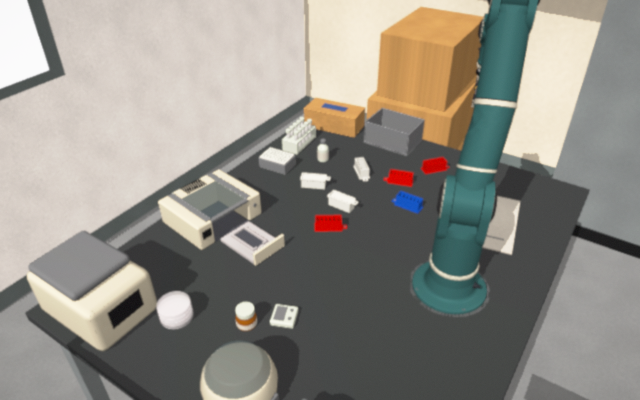

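The fresh cartridge (wells visible) is at about (248,172) in the scene view, with its tab at the right end (264,174), and at about (362,168) in the side view. The spent ones are at (309,187) and (271,212). The tray is at about (380,262) in scene and (253,241) in side. I'll magnify these.

Run:
```python
from h import *
a=load('scene0')['pixels'];b=load('side0')['pixels']
def c(im,x,y,w,h,s): return cv2.resize(im[y:y+h,x:x+w],None,fx=s,fy=s,interpolation=cv2.INTER_CUBIC)
t=np.hstack([c(a,225,155,50,35,8),c(b,340,150,50,35,8)])
u=np.hstack([c(a,340,225,80,64,5),c(b,210,210,80,64,5)])
cv2.imwrite('pics/zoom.png',np.vstack([t,u])[:,:,::-1])
```

```text
(no output)
```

View pics/zoom.png

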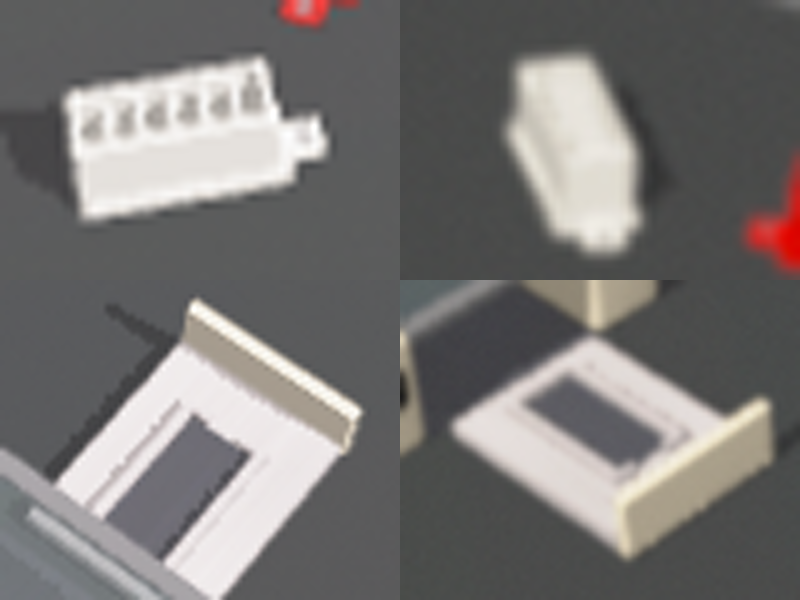

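Run:
```python
from h import *
np.set_printoptions(precision=4,suppress=True)
s=load('scene0');d=load('side0')
S1=lambda p:np.array(p)/8-.5+.0625+[225,155]
D1=lambda p:(np.array(p)-[400,0])/8-.44+[340,150]
S2=lambda p:(np.array(p)-[0,280])/5-.4+[340,225]
D2=lambda p:(np.array(p)-[400,280])/5-.4+[210,210]
t=tri(s,S1([(66,95),(265,58),(278,115),(78,150),(322,140)]),d,D1([(590,55),(635,150),(565,165),(516,60),(605,250)]))
print('cart A B C D tab',t)
print('centre',t[:4].mean(0), 'yaw', [np.arctan2(*(t[i]-t[j])[[1,0]]) for i,j in((0,1),(3,2))], np.linalg.norm(t[0]-t[1]),np.linalg.norm(t[1]-t[2]))
t=tri(s,S2([(193,299),(361,409)]),d,D2([(772,404),(624,495)]))
print('panel top -y,+y',t,np.linalg.norm(t[0]-t[1]))
e=t[1]-t[0]; yaw=np.arctan2(e[1],e[0])-np.pi/2
print('tray yaw',yaw,'pocket',t.mean(0)[:2]+.1*np.array([np.cos(yaw),np.sin(yaw)]))
print('floor scene',onz(s,S2([(197,416),(250,453)]),.014))
print('floor side far-y-front, ...',onz(d,D2([(570,375),(662,432),(625,467),(527,400)]),.014))
```

```text
cart A B C D tab [[ 0.5293 -0.4248  0.0414  0.0046]
 [ 0.4692 -0.3622  0.0428  0.003 ]
 [ 0.4922 -0.3386  0.0403  0.0005]
 [ 0.5543 -0.398   0.045   0.0022]
 [ 0.4685 -0.3372  0.0013  0.0021]]
centre [ 0.5113 -0.3809  0.0424  0.0026] yaw [np.float64(-0.8056052532406737), np.float64(-0.7628600813037064)] 0.08683859593549602 0.0331186820363703
panel top -y,+y [[0.5031 0.1237 0.0495 0.0036]
 [0.5237 0.2456 0.0546 0.0062]] 0.12375987389964799
tray yaw -0.16723802476033023 pocket [0.612 0.168]
floor scene [[0.5578 0.1591 0.014 ]
 [0.5643 0.1987 0.014 ]]
floor side far-y-front, ... [[0.658  0.1382 0.014 ]
 [0.5717 0.1497 0.014 ]
 [0.5702 0.1888 0.014 ]
 [0.665  0.1731 0.014 ]]
```

Cartridge: underside centre is about (0.511, -0.381), yaw about -0.784. The top came out at 42 mm, against 40 mm expected. Pocket is at about (0.613, 0.168), tray yaw about -0.167, and the panel measures 124 mm wide as it should. Next I move above the cartridge, turning the tool to yaw ≈ 2.36.

Request:
jog_arm:
  moves:
    - [[0.4,0.29,-0.06,0,0,0.074,1],[0.4,0.29,-0.06,0,0,0.074,1],[0.4,0.29,-0.06,0,0,0.074,1],[0.4,0.29,-0.06,0,0,0.074,1],[0.4,0.29,-0.06,0,0,0.074,1],[0.4,0.29,-0.06,0,0,0.074,1],[0.4,0.29,-0.06,0,0,0.074,1],[0.4,0.29,-0.06,0,0,0.074,1]]
  grip_force: 5

```text
clock: 1.15
position: [0.3701, -0.4853, 0.1854]
eef_rot: [-3.141, -0.0, 1.465]
ft_force: [-0.4, 0.4, -0.5]
gripper_width: 0.999
finger_force: 0.0
```

Request:
jog_arm:
  moves:
    - [[0.4,0.29,-0.06,0,0,0.074,1],[0.4,0.29,-0.06,0,0,0.074,1],[0.4,0.29,-0.06,0,0,0.074,1],[0.4,0.29,-0.06,0,0,0.074,1],[0.4,0.29,-0.06,0,0,0.074,1],[0.4,0.29,-0.06,0,0,0.074,1],[0,0,0,0,0,0,1],[0,0,0,0,0,0,1]]

```text
clock: 2.15
position: [0.5125, -0.3826, 0.1639]
eef_rot: [-3.141, -0.001, 2.346]
ft_force: [0.2, -1.0, 0.6]
gripper_width: 0.999
finger_force: 0.0
```

Run:
```python
from h import *
grab('wrist','w1'); o=manip.observe(); print(o['position'],o['eef_rot'],o['qpos'])
```

```text
[ 0.51232342 -0.38304189  0.16402118] [-3.14035428e+00 -2.23164802e-04  2.34542534e+00] [ 0.96832072  0.57001883 -0.53027033  1.64608703  0.32826682  1.01584048
  1.1067195 ]
```

View pics/w1.png

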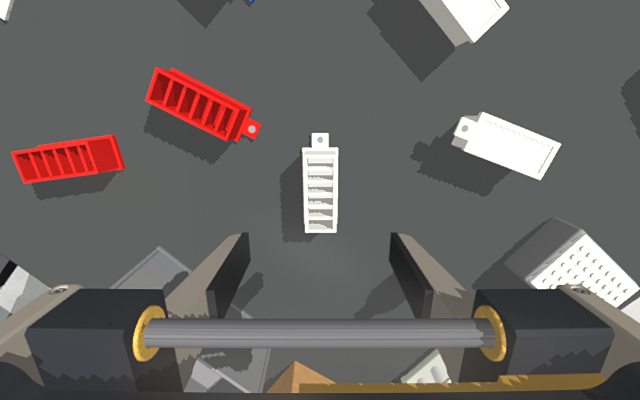

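The fresh cartridge is at about (320,190), with its tab up at (320,140). Its rim runs roughly (303–338, 148–233). The spent ones are clear of the fingers.

Run:
```python
from h import *
np.set_printoptions(precision=4,suppress=True)
f=load('w1')
g=cv2.cvtColor(f['pixels'],cv2.COLOR_RGB2GRAY)
m=(g>150).astype(np.uint8); n,l,st,c=cv2.connectedComponentsWithStats(m)
i=l[190,305]; i=i if i else l[150,320]; print(st[i])
ys,xs=np.where(l==i)
for y in range(130,238,6):
    q=xs[ys==y]; print(y,q.min() if len(q) else '',q.max() if len(q) else '',end=' | ')
print()
body=onz(f,[(303,150),(337.5,150),(337.5,233),(303,233)],.04); print(body,body.mean(0))
sk=onz(f,[(xs.min(),st[i][1])],.04)
tab=onz(f,[(xs[ys<140].mean(),st[i][1])],.004);print('tab',tab)
e=body[[2,3]].mean(0)-body[[0,1]].mean(0);print('yaw',np.arctan2(e[1],e[0]),np.linalg.norm(e),np.linalg.norm(body[0]-body[1]))
X=np.array([.511,-.381]);
for z in(.04,):
  print(proj(f,[[.511,-.381,.04],[.511,-.381,0],[.4675,-.337,.003]]))
```

```text
[ 302  133   37  100 3030]
130   | 136 312 328 | 142 311 328 | 148 302 338 | 154 302 338 | 160 303 337 | 166 303 337 | 172 303 337 | 178 303 337 | 184 303 337 | 190 303 337 | 196 303 337 | 202 304 337 | 208 304 337 | 214 304 337 | 220 304 337 | 226 305 336 | 232 305 336 | 
[[ 0.4681 -0.3615  0.04  ]
 [ 0.4933 -0.3369  0.04  ]
 [ 0.5586 -0.4013  0.04  ]
 [ 0.5312 -0.4281  0.04  ]] [ 0.5128 -0.3819  0.04  ]
tab [[ 0.4702 -0.3393  0.004 ]]
yaw -0.795450268532761 0.09175270748614063 0.03515083779574523
[[319.6606 191.5778]
 [319.6657 182.6734]
 [319.3933 129.7554]]
```

Request:
jog_arm:
  moves:
    - [[0.02,0,-0.4,0,0,0.005,1],[0,0,-0.5,0,0,0,1],[0,0,-0.5,0,0,0,1],[0,0,-0.5,0,0,0,1],[0,0,-0.3,0,0,0,1],[0,0,-0.2,0,0,0,1],[0,0,-0.1,0,0,0,1],[0,0,0,0,0,0,1]]
  grip_force: 5

```text
clock: 3.2
position: [0.515, -0.3819, 0.0145]
eef_rot: [3.142, 0.0, 2.359]
ft_force: [-0.9, -0.6, 0.6]
gripper_width: 1.003
finger_force: 0.0
```

Request:
jog_arm:
  moves:
    - [[0,0,0,0,0,0,0.6],[0,0,0,0,0,0,0.45],[0,0,0,0,0,0,0.4],[0,0,0,0,0,0,0.3],[0,0,0,0,0,0,0.3],[0,0,0,0,0,0,0.3]]
  grip_force: 5

```text
clock: 3.95
position: [0.5148, -0.3817, 0.0142]
eef_rot: [-3.142, -0.0, 2.359]
ft_force: [0.4, -0.4, 0.6]
gripper_width: 0.372
finger_force: 0.2
```

Request:
jog_arm:
  moves:
    - [[0,0,0,0,0,0,0.3],[0,0,0,0,0,0,0.3],[0,0,0,0,0,0,0.3]]
  grip_force: 5

```text
clock: 4.32
position: [0.5147, -0.3817, 0.0142]
eef_rot: [-3.142, -0.0, 2.359]
ft_force: [-1.3, -0.2, 0.1]
gripper_width: 0.367
finger_force: 5.0
```

Request:
jog_arm:
  moves:
    - [[0,0,0.1,0,0,0,0.3],[0,0,0.25,0,0,0,0.3],[0,0,0.4,0,0,0,0.3],[0,0,0.5,0,0,0,0.3],[0,0,0.5,0,0,0,0.3],[0,0,0.4,0,0,0,0.3],[0,0,0.2,0,0,0,0.3],[0.05,0.2,0,0,0,0.01,0.3]]
  grip_force: 5

```text
clock: 5.32
position: [0.5178, -0.3706, 0.1562]
eef_rot: [-3.141, 0.002, 2.378]
ft_force: [-0.1, -0.0, -1.2]
gripper_width: 0.37
finger_force: 5.0
```

Request:
jog_arm:
  moves:
    - [[0.13,0.5,0,0,0,0.025,0.3],[0.13,0.6,0,0,0,0.03,0.3],[0.13,0.6,0,0,0,0.03,0.3],[0.13,0.6,0,0,0,0.03,0.3],[0.13,0.6,0,0,0,0.03,0.3],[0.13,0.6,0,0,0,0.03,0.3],[0.13,0.6,0,0,0,0.03,0.3],[0.13,0.6,0,0,0,0.03,0.3]]

```text
clock: 6.32
position: [0.5796, -0.0829, 0.1548]
eef_rot: [3.141, -0.001, 2.856]
ft_force: [0.2, -0.2, -0.7]
gripper_width: 0.368
finger_force: 5.0
```

Request:
jog_arm:
  moves:
    - [[0.13,0.6,0,0,0,0.025,0.3],[0.13,0.6,0,0,0,0.025,0.3],[0.13,0.6,0,0,0,0.02,0.3],[0.13,0.5,0,0,0,0.01,0.3],[0.13,0.4,0,0,0,0,0.3],[0,0.2,0,0,0,0,0.3],[0,0,0,0,0,0,0.3],[0,0,0,0,0,0,0.3]]

```text
clock: 7.32
position: [0.6188, 0.0855, 0.1549]
eef_rot: [-3.141, -0.0, 3.008]
ft_force: [0.1, -0.2, 0.3]
gripper_width: 0.37
finger_force: 5.0
```

Run:
```python
from h import *
grab('wrist','w2'); o=manip.observe(); print(o['position'],o['eef_rot'],o['qpos'])
```

```text
[0.61898215 0.08508123 0.15503358] [-3.14068332e+00 -1.76177131e-04  3.00755159e+00] [ 0.32914561  0.61473052 -0.73011117  1.68244145  0.46713154  1.02691983
  0.87899153]
```

View pics/w2.png

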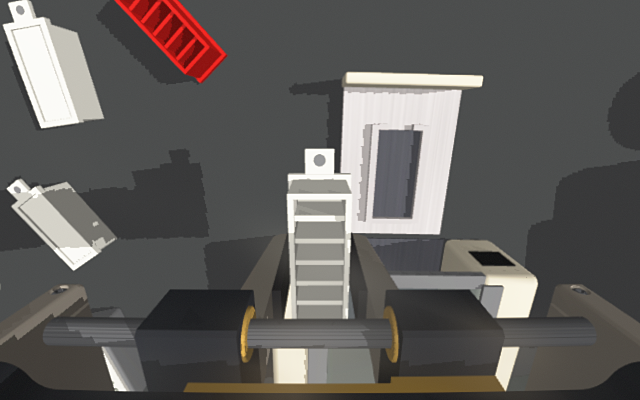

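The tray lies at about (400,155) with the panel along (343–483, 78), and the pocket at about (370–422, 128–219). The cartridge is held level with its tab at (319,160), pointing to the tray front. I'll zoom on the tray.

Run:
```python
from h import *
np.set_printoptions(precision=4,suppress=True)
f=load('w2')
cv2.imwrite('pics/z2.png',cv2.resize(f['pixels'][65:245,335:495],None,fx=3.3,fy=3.3,interpolation=cv2.INTER_CUBIC)[:,:,::-1])
P=onz(f,[(383,128),(421,130),(413,218),(371,218)],.014);print(P,P.mean(0))
print([np.linalg.norm(P[i]-P[(i+1)%4]) for i in range(4)])
# expected outlines for the estimated pose
c=np.array([.613,.168]);y=-.167;R=np.array([[np.cos(y),-np.sin(y)],[np.sin(y),np.cos(y)]])
q=lambda a,b,z:np.r_[c+R@[a,b],z]
print('floor',proj(f,[q(-.049,-.023,.014),q(-.049,.023,.014),q(.049,.023,.014),q(.049,-.023,.014)]))
print('walltop',proj(f,[q(-.049,-.023,.021),q(-.049,.023,.021),q(.049,.023,.021),q(.049,-.023,.021)]))
print('panel',proj(f,[q(-.1,-.062,.05),q(-.1,.062,.05)]))
```

```text
[[0.5608 0.1604 0.014 ]
 [0.5681 0.2002 0.014 ]
 [0.6668 0.1879 0.014 ]
 [0.6603 0.1396 0.014 ]] [0.614 0.172 0.014]
[np.float64(0.040511065238206224), np.float64(0.09942633510001765), np.float64(0.048811982015463315), np.float64(0.10161366354703259)]
floor [[376.4892 128.9227]
 [419.71   130.5251]
 [408.2882 217.2521]
 [368.7491 216.0237]]
walltop [[377.7757 129.31  ]
 [421.9627 130.9502]
 [410.1049 219.4199]
 [369.76   218.1726]]
panel [[345.4071  70.5783]
 [483.7736  76.4073]]
```

View pics/z2.png

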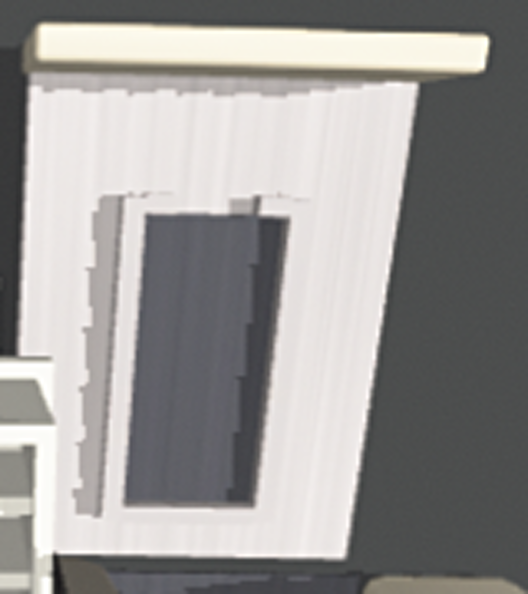

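```bash
cat > fit.py <<'E'
from h import *
from scipy.optimize import least_squares
def fit(f,obs):
    P=np.array([o[0] for o in obs]);U=np.array([o[1] for o in obs])
    def w(v):
        c,s=np.cos(v[2]),np.sin(v[2]); return np.c_[v[0]+c*P[:,0]-s*P[:,1],v[1]+s*P[:,0]+c*P[:,1],P[:,2]+(v[3] if len(v)>3 else 0)]
    r=lambda v:(proj(f,w(v))-U).ravel()
    return least_squares(r,[.613,.168,-.167]),r
E
python3 - <<'E'
from fit import *
np.set_printoptions(precision=4,suppress=True)
f=load('w2'); Z=lambda x,y:(x/3.3-.35+335,y/3.3-.35+65)
obs=[((-.049,-.023,.021),Z(146,213)),((.049,-.023,.0175),Z(124,505)),((-.049,.023,.0175),Z(287,217)),((.049,.023,.014),Z(253,507)),
((-.1,-.062,.05),Z(38,23)),((-.1,.062,.05),Z(490,35))]
for o in(obs,obs[:4]):
    s,r=fit(f,o); print(s.x,r(s.x).reshape(-1,2))
T=f['world_to_cam'];print('cam',-T[:3,:3].T@T[:3,3])
# cartridge in hand: body top corners, z = tcp -.014+.04
o=manip.observe();print(o['position'],o['eef_rot'])
E
```

```text
[ 0.6134  0.17   -0.1482] [[-0.0548  0.6814]
 [-0.4124 -0.0917]
 [ 0.3276  0.0439]
 [-0.4368 -1.2381]
 [-0.6156  0.5175]
 [ 1.0596 -0.1076]]
[ 0.6136  0.1702 -0.1466] [[ 0.0133  0.8283]
 [-0.2137  0.0312]
 [ 0.3966  0.1169]
 [-0.2393 -1.1763]]
cam [0.5358 0.0962 0.3249]
[0.619  0.0851 0.155 ] [-3.1407 -0.0002  3.0076]
```

Run:
```python
from h import *
np.set_printoptions(precision=4,suppress=True)
f=load('w2');t=np.array([.619,.0851]);y=3.0076;a=np.array([np.cos(y),np.sin(y)]);b=np.array([-a[1],a[0]])
g=cv2.cvtColor(f['pixels'],cv2.COLOR_RGB2GRAY)
print(g[144:200,308],g[160,295:345])
z0=.155-.0142
w=lambda u,v,z:np.r_[t+u*a+v*b,z0+z]
print(proj(f,[w(.062,0,.004),w(.046,-.02,.006),w(.046,.02,.006),w(.043,-.017,.04),w(.043,.017,.04)]))
```

```text
[ 77  77  74  73 133 254 255 252 251 251 251 251 251 251 251 251 251 251
 251 251 251 251 251 251 251 251 251 251 251 250 241 251 252 254 218 170
 147 149 149 149 150 150 150 149 149 149 149 141 135 175 255 253 251 251
 252 240] [ 77  77  77  76  78  77  77  74  73 127 234 255 252 251 251 251 252 251
 211 148 149 152 153 153 152 152 153 152 150 149 197 251 253 251 251 251
 252 255 254 119  50  54  56  54  53  98 190 239 231 228]
[[319.766  148.5862]
 [351.3371 174.4584]
 [288.1753 174.4374]
 [352.2938 193.6909]
 [287.2741 193.6638]]
```

Request:
jog_arm:
  moves:
    - [[-0.02,0.25,0,0,0,-0.002,0.3],[-0.02,0.4,0,0,0,-0.002,0.3],[-0.02,0.4,0,0,0,-0.002,0.3],[-0.02,0.25,0,0,0,0,0.3],[-0.01,0.12,0,0,0,0,0.3],[0,0,-0.2,0,0,0,0.3],[0,0,-0.4,0,0,0,0.3],[0,0,-0.4,0,0,0,0.3]]

```text
clock: 8.38
position: [0.6139, 0.1698, 0.0937]
eef_rot: [-3.14, -0.0, 2.995]
ft_force: [0.3, -0.1, -0.5]
gripper_width: 0.369
finger_force: 5.0
```

Request:
jog_arm:
  moves:
    - [[0,0,-0.4,0,0,0,0.3],[0,0,-0.25,0,0,0,0.3],[0,0,-0.15,0,0,0,0.3],[0,0,0,0,0,0,0.3],[0,0,0,0,0,0,0.3]]

```text
clock: 9.0
position: [0.6143, 0.1719, 0.048]
eef_rot: [3.141, 0.001, 2.997]
ft_force: [-0.6, -1.0, -0.5]
gripper_width: 0.369
finger_force: 5.0
```

Run:
```python
from h import *
np.set_printoptions(precision=4,suppress=True)
f=grab('wrist','w3'); s=grab('side','s3'); grab('scene','c3');o=manip.observe(); print(o['position'],o['eef_rot'],o['ft_force'])
a=cv2.resize(f['pixels'][90:290,220:420],None,fx=2,fy=2,interpolation=cv2.INTER_CUBIC)
b=cv2.resize(s['pixels'][200:280,210:290],(400,400),interpolation=cv2.INTER_CUBIC)
cv2.imwrite('pics/z3.png',np.hstack([a,b])[:,:,::-1])
```

```text
[0.6143 0.1717 0.048 ] [3.1411 0.0013 2.9968] [-0.013  -0.1514  0.3521]
```

View pics/z3.png

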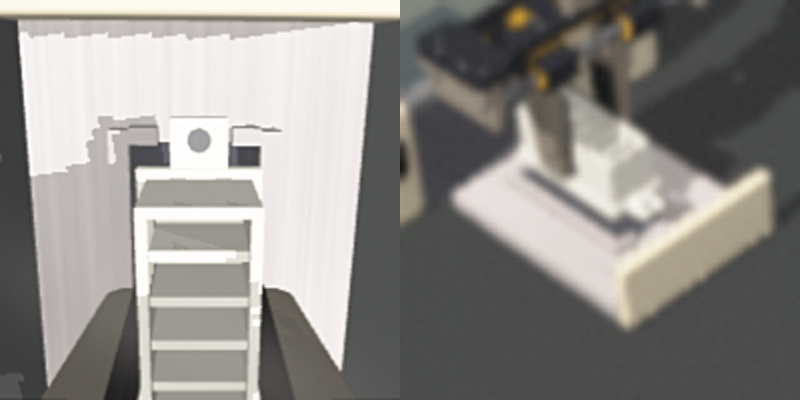

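Request:
jog_arm:
  moves:
    - [[-0.01,-0.03,0,0,0,-0.001,0.3],[0,0,-0.1,0,0,0,0.3],[0,0,-0.1,0,0,0,0.3],[0,0,-0.06,0,0,0,0.3],[0,0,-0.03,0,0,0,0.3],[0,0,0,0,0,0,0.3],[0,0,0,0,0,0,0.3]]

```text
clock: 10.02
position: [0.6133, 0.1698, 0.0299]
eef_rot: [3.141, 0.0, 2.995]
ft_force: [0.4, -0.4, -0.1]
gripper_width: 0.373
finger_force: 5.0
```

Request:
jog_arm:
  moves:
    - [[0,0,-0.01,0,0,0,0.3],[0,0,0,0,0,0,0.3]]

```text
clock: 10.28
position: [0.6132, 0.1697, 0.0292]
eef_rot: [3.142, 0.0, 2.995]
ft_force: [0.6, 0.4, -0.3]
gripper_width: 0.372
finger_force: 5.0
```

Request:
jog_arm:
  moves:
    - [[0,0,-0.01,0,0,0,0.3],[0,0,0,0,0,0,0.3],[0,0,0,0,0,0,0.3]]

```text
clock: 10.65
position: [0.6132, 0.1697, 0.0286]
eef_rot: [3.142, 0.0, 2.995]
ft_force: [0.5, 0.5, -1.7]
gripper_width: 0.371
finger_force: 5.0
```

Request:
jog_arm:
  moves:
    - [[0,0,-0.01,0,0,0,0.3],[0,0,0,0,0,0,0.3],[0,0,0,0,0,0,0.3]]

```text
clock: 11.02
position: [0.6133, 0.1698, 0.0281]
eef_rot: [3.142, 0.0, 2.995]
ft_force: [-0.4, -0.1, 1.6]
gripper_width: 0.372
finger_force: 5.0
```

Run:
```python
from h import *
np.set_printoptions(precision=4,suppress=True)
f=grab('wrist','w4'); s=grab('side','s4'); o=manip.observe(); print(o['position'],o['ft_force'])
a=cv2.resize(f['pixels'][90:290,220:420],None,fx=2,fy=2,interpolation=cv2.INTER_CUBIC)
b=cv2.resize(s['pixels'][200:280,210:290],(400,400),interpolation=cv2.INTER_CUBIC)
cv2.imwrite('pics/z4.png',np.hstack([a,b])[:,:,::-1])
```

```text
[0.6132 0.1697 0.0281] [-0.3141 -0.0424  1.9223]
```

View pics/z4.png

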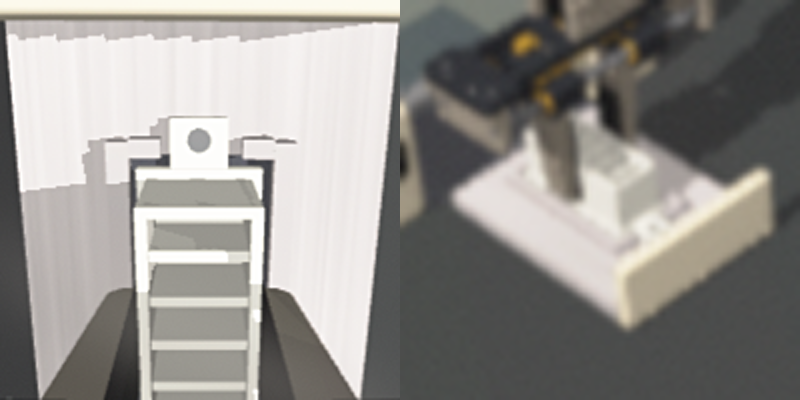

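The cartridge sits inside the pocket: skirt at 136–263 against pocket walls at 130–273, with the tab in the gap. Contact force is about 2 N and the height is what I expected. Releasing now and retreating upward.

Request:
jog_arm:
  moves:
    - [[0,0,0,0,0,0,0.4],[0,0,0,0,0,0,0.45],[0,0,0,0,0,0,0.55],[0,0,0,0,0,0,0.65],[0,0,0,0,0,0,0.65]]

```text
clock: 11.75
position: [0.6132, 0.1697, 0.028]
eef_rot: [3.142, 0.0, 2.995]
ft_force: [0.3, 0.3, 0.2]
gripper_width: 0.653
finger_force: 0.0
```

Request:
jog_arm:
  moves:
    - [[0,0,0.1,0,0,0,0.65],[0,0,0.3,0,0,0,0.65],[0,0,0.5,0,0,0,0.65],[0,0,0.5,0,0,0,0.65],[0,0,0.4,0,0,0,0.65],[0,0,0.2,0,0,0,0.65]]

```text
clock: 12.5
position: [0.614, 0.1702, 0.1507]
eef_rot: [3.14, 0.003, 2.995]
ft_force: [-0.2, 0.0, -0.3]
gripper_width: 0.645
finger_force: 0.0
```

Request:
jog_arm:
  moves:
    - [[-0.3,0.04,0,0,0,0,0],[-0.5,0.08,0,0,0,0,0],[-0.5,0.08,0,0,0,0,0],[-0.5,0.08,0,0,0,0,0],[-0.4,0.06,0,0,0,0,0],[-0.1,0,-0.2,0,0,0,0],[0,0,-0.4,0,0,0,0],[0,0,-0.4,0,0,0,0]]

```text
clock: 13.5
position: [0.476, 0.1896, 0.0868]
eef_rot: [-3.142, 0.001, 2.994]
ft_force: [0.4, 0.9, 0.7]
gripper_width: 0.008
finger_force: 0.0
```

Request:
jog_arm:
  moves:
    - [[0,0,-0.4,0,0,0,0],[0,0,-0.35,0,0,0,0],[0,0,-0.2,0,0,0,0],[0,0,-0.1,0,0,0,0],[0,0,0,0,0,0,0],[0,0,0,0,0,0,0]]

```text
clock: 14.25
position: [0.4757, 0.1904, 0.0256]
eef_rot: [3.141, 0.001, 2.995]
ft_force: [0.4, -0.6, 0.1]
gripper_width: 0.005
finger_force: 0.0
```

Run:
```python
from h import *
np.set_printoptions(precision=4,suppress=True)
s=grab('side','s5'); c=grab('scene','c5'); o=manip.observe(); print(o['position'],o['eef_rot'],o['qpos'],o['gripper_width'])
a=cv2.resize(c['pixels'][215:295,340:420],(400,400),interpolation=cv2.INTER_CUBIC)
b=cv2.resize(s['pixels'][200:280,210:290],(400,400),interpolation=cv2.INTER_CUBIC)
cv2.imwrite('pics/z5.png',np.hstack([a,b])[:,:,::-1])
```

```text
[0.4757 0.1902 0.0256] [3.1411 0.0012 2.9947] [ 0.0713  0.6353 -0.6474  2.0259  0.6089  0.6768  0.4511] 0.005904533640750433
```

View pics/z5.png

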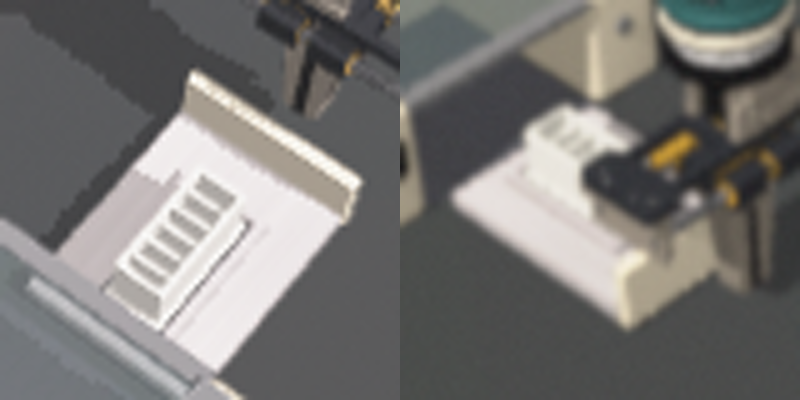

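The cartridge is seated flat in the pocket, tab to the front. The closed fingers are in front of the middle of the panel. Next I estimate how far the tray is drawn out from the reader's face.

Run:
```python
from h import *
s=load('scene0'); P=onz(s,[(332,253),(396,299)],.096); print(P)
u=np.array([np.cos(-.147),np.sin(-.147)])
print([(p[:2]-[.6135,.170])@u+.06 for p in P])
```

```text
[[0.67815301 0.05881839 0.096     ]
 [0.71176316 0.27876819 0.096     ]]
[np.float64(0.14024062565808296), np.float64(0.14127198514696082)]
```

Request:
jog_arm:
  moves:
    - [[0.1,-0.015,0,0,0,0,0],[0.1,-0.015,0,0,0,0,0],[0.08,-0.012,0,0,0,0,0],[0.06,-0.01,0,0,0,0,0],[0.04,-0.006,0,0,0,0,0],[0.02,-0.003,0,0,0,0,0],[0.02,-0.003,0,0,0,0,0],[0.02,-0.003,0,0,0,0,0]]

```text
clock: 15.35
position: [0.5016, 0.1862, 0.025]
eef_rot: [3.142, 0.0, 2.995]
ft_force: [0.4, 0.2, -0.4]
gripper_width: 0.007
finger_force: 0.0
```

Request:
jog_arm:
  moves:
    - [[0.02,-0.003,0,0,0,0,0],[0.02,-0.003,0,0,0,0,0],[0.02,-0.003,0,0,0,0,0],[0.02,-0.003,0,0,0,0,0],[0.03,-0.004,0,0,0,0,0],[0.03,-0.004,0,0,0,0,0],[0.04,-0.006,0,0,0,0,0],[0.04,-0.006,0,0,0,0,0]]

```text
clock: 16.35
position: [0.5149, 0.1841, 0.0249]
eef_rot: [-3.142, -0.0, 2.995]
ft_force: [-3.3, 0.1, 0.3]
gripper_width: 0.007
finger_force: 1.3
```

Request:
jog_arm:
  moves:
    - [[0.05,-0.007,0,0,0,0,0],[0.05,-0.007,0,0,0,0,0],[0.05,-0.007,0,0,0,0,0],[0.05,-0.008,0,0,0,0,0],[0.05,-0.007,0,0,0,0,0],[0.05,-0.007,0,0,0,0,0],[0.05,-0.008,0,0,0,0,0],[0.05,-0.007,0,0,0,0,0]]

```text
clock: 17.35
position: [0.5389, 0.1805, 0.0249]
eef_rot: [-3.141, -0.0, 2.995]
ft_force: [-2.7, -1.4, 0.2]
gripper_width: 0.004
finger_force: 1.3
```

Request:
jog_arm:
  moves:
    - [[0.05,-0.007,0,0,0,0,0],[0.05,-0.007,0,0,0,0,0],[0.05,-0.007,0,0,0,0,0],[0.05,-0.008,0,0,0,0,0],[0.05,-0.007,0,0,0,0,0],[0.05,-0.007,0,0,0,0,0],[0.05,-0.008,0,0,0,0,0],[0.05,-0.007,0,0,0,0,0]]

```text
clock: 18.35
position: [0.5629, 0.1772, 0.025]
eef_rot: [-3.142, -0.0, 2.995]
ft_force: [-2.9, -0.6, -0.8]
gripper_width: 0.005
finger_force: 1.3
```

Request:
jog_arm:
  moves:
    - [[0.05,-0.007,0,0,0,0,0],[0.05,-0.007,0,0,0,0,0],[0.05,-0.007,0,0,0,0,0],[0.05,-0.008,0,0,0,0,0],[0.05,-0.007,0,0,0,0,0],[0.05,-0.007,0,0,0,0,0],[0.05,-0.008,0,0,0,0,0],[0.05,-0.007,0,0,0,0,0]]

```text
clock: 19.35
position: [0.587, 0.1736, 0.025]
eef_rot: [-3.142, 0.0, 2.995]
ft_force: [-2.6, -1.6, -0.1]
gripper_width: 0.005
finger_force: 1.3
```

Request:
jog_arm:
  moves:
    - [[0.05,-0.007,0,0,0,0,0],[0.05,-0.007,0,0,0,0,0],[0.05,-0.007,0,0,0,0,0],[0.05,-0.008,0,0,0,0,0],[0.05,-0.007,0,0,0,0,0],[0.04,-0.006,0,0,0,0,0],[0.04,-0.006,0,0,0,0,0],[0.03,-0.005,0,0,0,0,0]]

```text
clock: 20.35
position: [0.6086, 0.1706, 0.025]
eef_rot: [3.141, 0.0, 2.995]
ft_force: [-3.1, -2.0, 0.3]
gripper_width: 0.004
finger_force: 1.3
```

Run:
```python
from h import *
s=grab('side','s6'); c=grab('scene','c6'); o=manip.observe(); print(o['position'],o['ft_force'])
a=cv2.resize(c['pixels'][215:315,310:410],(400,400),interpolation=cv2.INTER_CUBIC)
b=cv2.resize(s['pixels'][170:270,180:280],(400,400),interpolation=cv2.INTER_CUBIC)
cv2.imwrite('pics/z6.png',np.hstack([a,b])[:,:,::-1])
```

```text
[0.60886604 0.17069341 0.02504698] [-0.97380597 -1.62176616 -0.64582868]
```

View pics/z6.png

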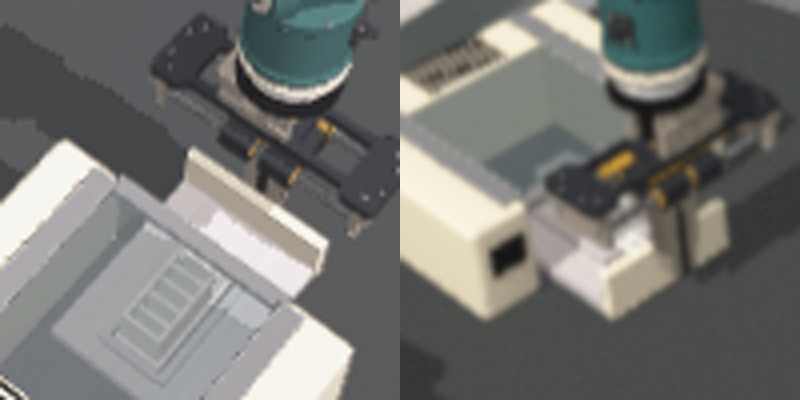

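The tray is sliding in with the cartridge still seated, and the panel still stands well in front of the reader's face. I continue more slowly.

Request:
jog_arm:
  moves:
    - [[0.03,-0.004,0,0,0,0,0],[0.03,-0.004,0,0,0,0,0],[0.03,-0.005,0,0,0,0,0],[0.03,-0.004,0,0,0,0,0],[0.03,-0.004,0,0,0,0,0],[0.03,-0.005,0,0,0,0,0],[0.03,-0.004,0,0,0,0,0],[0.03,-0.004,0,0,0,0,0]]

```text
clock: 21.45
position: [0.623, 0.1686, 0.0251]
eef_rot: [3.141, 0.0, 2.995]
ft_force: [-2.3, -0.1, 1.0]
gripper_width: 0.007
finger_force: 1.3
```

Request:
jog_arm:
  moves:
    - [[0.02,-0.003,0,0,0,0,0],[0.02,-0.003,0,0,0,0,0],[0.02,-0.003,0,0,0,0,0],[0.02,-0.003,0,0,0,0,0],[0.02,-0.003,0,0,0,0,0],[0.02,-0.003,0,0,0,0,0]]

```text
clock: 22.2
position: [0.6301, 0.1675, 0.0251]
eef_rot: [3.141, 0.0, 2.995]
ft_force: [-2.3, 0.7, 2.1]
gripper_width: 0.007
finger_force: 1.3
```

Request:
jog_arm:
  moves:
    - [[0.02,-0.003,0,0,0,0,0],[0.02,-0.003,0,0,0,0,0],[0.02,-0.003,0,0,0,0,0],[0.02,-0.003,0,0,0,0,0]]

```text
clock: 22.7
position: [0.6349, 0.1668, 0.025]
eef_rot: [3.141, 0.0, 2.995]
ft_force: [-2.5, 0.6, 2.2]
gripper_width: 0.004
finger_force: 1.3
```

Request:
jog_arm:
  moves:
    - [[0.02,-0.003,0,0,0,0,0],[0.02,-0.003,0,0,0,0,0],[0.02,-0.003,0,0,0,0,0]]

```text
clock: 23.08
position: [0.6385, 0.1662, 0.025]
eef_rot: [3.142, 0.0, 2.995]
ft_force: [-3.0, 0.9, 1.6]
gripper_width: 0.002
finger_force: 1.3
```

Request:
jog_arm:
  moves:
    - [[0.02,-0.003,0,0,0,0,0],[0.02,-0.003,0,0,0,0,0],[0.02,-0.003,0,0,0,0,0]]

```text
clock: 23.45
position: [0.6418, 0.1657, 0.025]
eef_rot: [-3.142, -0.0, 2.995]
ft_force: [-5.3, -0.4, 3.0]
gripper_width: 0.004
finger_force: 2.5
```

Request:
jog_arm:
  moves:
    - [[0.02,-0.003,0,0,0,0,0],[0.02,-0.003,0,0,0,0,0]]

```text
clock: 23.7
position: [0.6419, 0.1657, 0.0248]
eef_rot: [-3.14, -0.005, 2.995]
ft_force: [-10.4, -0.1, 8.0]
gripper_width: 0.008
finger_force: 5.4
```

Request:
jog_arm:
  moves:
    - [[0.02,-0.003,0,0,0,0,0],[0.02,-0.003,0,0,0,0,0]]

```text
clock: 23.95
position: [0.6419, 0.1658, 0.0247]
eef_rot: [-3.139, -0.009, 2.996]
ft_force: [-17.0, -1.6, 11.8]
gripper_width: 0.004
finger_force: 8.4
```

The tray stopped at x = 0.642 with the force rising, as expected for home (about 0.643). I back off gently and check.

Request:
jog_arm:
  moves:
    - [[-0.06,0.009,0,0,0,0,0],[-0.1,0.015,0,0,0,0,0],[-0.3,0.045,0,0,0,0,0],[-0.4,0.06,0,0,0,0,0],[-0.4,0.06,0,0,0,0,0],[-0.3,0,0.3,0,0,0,0],[-0.2,0,0.5,0,0,0,0],[0,0,0.5,0,0,0,0]]

```text
clock: 24.95
position: [0.541, 0.1763, 0.1039]
eef_rot: [3.141, 0.001, 2.995]
ft_force: [0.5, -0.9, 0.1]
gripper_width: 0.005
finger_force: 0.0
```

Request:
jog_arm:
  moves:
    - [[0,-0.3,0.5,0,0,0,0],[0,-0.6,0.5,0,0,0,0],[0,-0.6,0.3,0,0,0,0],[0,-0.6,0,0,0,0,0],[0,-0.3,0,0,0,0,0],[0,0,0,0,0,0,0],[0,0,0,0,0,0,0]]

```text
clock: 25.82
position: [0.5411, 0.034, 0.1809]
eef_rot: [3.14, 0.0, 2.997]
ft_force: [0.3, 0.4, 0.3]
gripper_width: 0.003
finger_force: 0.0
```

Run:
```python
from h import *
s=grab('side','s7'); c=grab('scene','c7'); o=manip.observe(); print(o['clock'],o['position'],o['ft_force'])
a=cv2.resize(c['pixels'][90:330,180:420],(400,400),interpolation=cv2.INTER_CUBIC)
b=cv2.resize(s['pixels'][160:260,165:265],(400,400),interpolation=cv2.INTER_CUBIC)
cv2.imwrite('pics/z7.png',np.hstack([a,b])[:,:,::-1])
u=np.array([np.cos(-.147),np.sin(-.147)]);v=np.array([-u[1],u[0]])
p=np.array([.6419,.1658])+.01*u
for k in(-.062,.062):
    print('pred panel top outer', proj(c,[np.r_[p+k*v,.05]]),proj(s,[np.r_[p+k*v,.05]]))
```

```text
25.925 [0.54108583 0.03411185 0.18093151] [ 0.35181915 -0.30718248  0.66847411]
pred panel top outer [[350.49546913 258.52951554]] [[253.1266079  216.04003346]]
pred panel top outer [[384.80798289 282.69161771]] [[223.7631364 234.388077 ]]
```

View pics/z7.png

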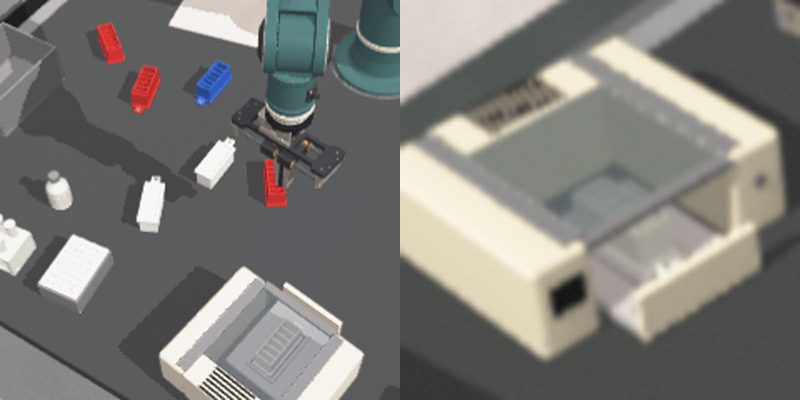

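The tray is home with its panel 40 mm off the face, the cartridge is upright in the pocket, and the other items are undisturbed. The arm is clear. Handing in.

```bash
python3 -c "
from rig import workorder
print(workorder.job_done())"
```

```text
the job is handed in; nothing more can be done
None
```

The fresh cartridge sits flat in the tray's pocket, wells up and tab to the front; the tray is eased fully home against its stop, nothing else looks moved in the last picture, and the job is handed in at about 26 s (no verdict was returned).

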